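Bed a sample block in the locking clamp and release it

ROBOT

A 6-joint arm with a two-finger parallel gripper is mounted at the origin on the work surface. World frame = base frame: x ahead of the robot, y to its left, z up, the work surface at z = 0. Lengths are in m, angles in degrees, forces in N, time in s.
With the tool pointing down it reaches from about 0.325 to 0.775 m from the base axis. Payload 5.5 kg.
Tool frame: the origin (TCP) lies midway between the tips of the shut fingers; the grasp point (between the pads) lies manip.grip_depth behind it (manip.grip_depth is the distance from the TCP to the grasp point, in m); x points along the fingers, y is the direction in which the jaws open and shut, and the axes are right-handed (so a half turn about x gives the same grasp; the last joint's range is limited). The gripper opens to 85 mm and grips with 20 to 120 N. Pads are 22 mm wide; open, the fingers measure 114 mm over their backs; the gripper's body (76 mm by 85 mm) begins 54 mm behind the grasp point. The pads swing forward as they close: fully open they stand 13 mm farther back than shut.
Start: joints at [64.475, 5.22, 70.514, -0, 104.267, -3.249], TCP at [0.227, 0.555, 0.231] pointing down, gripper open.
Joint ranges: [-164.24, 164.24], [-49.07, 125.15], [9.68, 141.18], [-86.29, 266.29], [3.28, 154.24], [-151.56, 151.56]. Speed limits (degrees/s): [147.25, 147.25, 172.46, 180, 180, 180].

INTERFACE

Orientations are given as a 3x3 rotation matrix whose columns are the frame's x, y, z axes.
In Python, from cell import manip, effector, solver, telemetry, camera, order gives the robot as it stands. The module is installed in compiled form; this text tells all that it offers. Calls block until the motion is done:
- manip.move_to(position, orientation): joint-space move of the TCP to a pose.
- manip.line_to(position, frame=None, vel=0.15, until_force=None): straight line of the TCP; frame=None keeps the orientation; vel is the mean speed in m/s. With until_force (N) it stops when the force on the tool has changed by that much, and returns True; else False.
- manip.goto_joints(angles): joint-space move.
- effector.gripper_to(opening, squeeze=None): opening from 0.0 (shut) to 1.0 (fully open); squeeze is the grip in N (None keeps the last); returns when the fingers have stopped.
- manip.pause(seconds).
- solver.solve_ik(position, orientation): joint angles nearest the present ones, or None.
- telemetry.get_obs(): the state.
- camera(name): name is "side" or "top"; returns a dict with "img" (480x640x3 uint8, red, green, blue), "range_z" (480x640 float32, m along the optical axis (not along the pixel's ray), 0 where there is no reading), "camera_matrix" (3x3 intrinsics, pixels), "k1" (the pictures are not rectified: a ray, as slopes to the right and down, at radius r is drawn at 1 + k1 r^2 times it, then the intrinsics apply), "R" (3x3) and "t" (3): a world point X has camera coordinates R X + t. Camera axes: x right, y down, z forward; pixel columns grow to the right and rows downward; lengths in m; the calibration is good to about 2 mm. A picture is of the moment at which its call begins.
A pose or a line that the arm cannot do raises manip.IKError and nothing moves.
- order.finish_job(): hands the job in, once; it reports no verdict.
The state is a dict: "t": time; "joint_positions": joint angles; "qd": joint speeds; "tau": joint torques, N m; "eef_pos": TCP position; "ee_rot": TCP orientation; "ft_force": force on the tool from outside, world axes, zero at the start; "moment": the same for the moment, N m; "gripper_width": opening from 0.0 (shut) to 1.0 (fully open).
Only numpy, scipy, OpenCV 4.12 (cv2) and the standard library are available. Lean on these libraries where they do the work, as an engineer would, in place of code of your own. Each camera call takes 0.05 s, during which the arm holds its last target.

TASK

Bed the aluminium sample block in the bench press: slide it along its channel until it is fully home against the two rear stops, then push the clamp's long handle down over centre until it locks and the clamp holds the block by itself with your hand off it. Then press the small release lever at the side so that the clamp springs open, and leave the block home and free. Lean on the handle with no more than 20 N and on nothing with more than 40 N, do not open the clamp by its handle, and leave everything else on the bench alone.

Things in the scene. Friction and masses are not known exactly. Their poses are not given: they have to be found in the camera images.
- press: Aluminium bench press fixed to the bench: base plate 290 x 120 x 20 mm, at x -175 to +115, y +-60 mm of its own frame. Origin on the bench surface, z up. x runs along the channel from its open end towards the rear stops, the clamp tower (two steel plates, x -8 to +68, y +-20 mm, up to z 115) and the handle. The jaw hinges at x 5, z 80 mm. The release lever is on the +y side.
- block: Loose aluminium sample block, 90 (x) x 64 (y) x 30 mm (z), dark wells on top, 0.25 to 0.46 kg. Origin at the centre of its underside. It stands on the press's plate (top at z 50 mm) in the channel, 20 to 45 mm short of home, with 1.5 mm side play between two rails 8 mm high; sliding it takes up to 4 N.
- home (a point): Where the block's origin is when the block is fully home against the rear stops: x -60, y 0, z 20 mm in the press frame. The stops are two steel posts at x -15, y +-24 mm, 24 mm high above the plate.
- handle: Clamp handle, steel arm and grey grip (grip 80 x 26 x 20 mm, 52 to 132 mm from the hinge). Origin on its hinge, which runs along the press's y axis at x 55, z 80 mm; its x points to the free end, z to its upper side. Open, it points up, 0.55 to 1.4 rad over horizontal, and swings down away from the block. Pushed down over dead centre it locks by itself.
- handle_grip (a point): Where to push: on the handle's upper face, 105 mm from the hinge. It has stiff slack (1.5 N), then resists with 4 to 10 N up to dead centre, then gives way and drops onto a stop 0.04 rad (4 mm) further. Dead centre lies anywhere from 0.28 rad above to 0.30 rad below horizontal: an unmeasured adjusting screw sets it anew each time. Let go earlier, the handle springs open.
- foot: Rubber foot of the jaw, diameter 20 mm, spring-loaded. Origin at the centre of its lower face. It stands more than 50 mm above the block while the clamp is open and presses the middle of the block's top with about 25 N when locked.
- jaw (a joint): Jaw angle in rad: 0 when open, about 0.84 at dead centre and when locked; it reads nearly the same just before dead centre, so it does not tell whether the clamp has locked while the handle is held.
- lever: Steel release lever on the press's +y side, a flat bar lying along the press's y axis, with a press pad at its outer end. Origin on its hinge, which runs along the press's x axis at x 100, y 45, z 55 mm. Pressing the pad down lifts the clamp linkage with the inner end and so frees the locked clamp; let go, it springs back.
- lever_pad (a point): Middle of the top face of the release lever's pad (32 along press x, 28 along press y, 8 mm thick); at rest at x 100, y 95, z 63 mm in the press frame. It goes 18 mm down to its stop and frees the clamp after about 5 to 8 mm, needing about 4 to 10 N. The handle then flies up to its open position: keep the hand beside it.
- tube_rack: White rack of small tubes, 110 x 55 x 52 mm, bystander. Origin under its centre.
- tip_box: Grey box with clear lid, 124 x 89 x 85 mm, bystander. Origin under its centre.
- driver: Screwdriver 170 mm long lying beside the press, bystander.
- spare_pad: Black rubber pad 60 x 45 x 6 mm lying by the press, bystander. Origin under its centre.
- flask: Jar, diameter 60, height 100 mm, bystander. Origin under its centre.
- beaker: Clear cup, diameter 64, height 85 mm, bystander. Origin under its centre.
- mouse: Black computer mouse 105 x 60 x 30 mm, bystander. Origin under its centre.
Not all that is in view belongs to the job. Of the things like the block, leave any that is purple; of the rest the smaller one is meant.

How it is judged (in metres and radians):
On the way, in this order (a step that is already met when the one before it is completed fails the run):
1. the block is fully home (within 3 mm) while the clamp is still open (horizontal distance between block and home below 0.003 m and value of joint jaw below 0.5 rad), for 0.1 s.
2. the clamp is locked: it presses the block at home by itself with more than 15 N, with no hand on the press (horizontal distance between block and home below 0.003 m and contact force between foot and block above 15 N and contact force between the fingers and press below 0.5 N), for 0.4 s.
3. the release lever is pressed while the clamp still holds, with no hand on the handle (z of lever_pad in the frame of press below 0.0615 m and contact force between foot and block above 15 N and contact force between the fingers and lever above 0.5 N and contact force between the fingers and handle below 0.5 N).
4. the lever frees the block, with no hand on the handle (z of lever_pad in the frame of press below 0.0605 m and contact force between foot and block below 1 N and contact force between the fingers and handle below 0.5 N).
At the end, for the whole second after the job is handed in: The block rests flat on the base plate, within 3 mm of home, free of the clamp's foot; the clamp is open (jaw below 0.3 rad) and the release lever is back at rest (pad less than 2.5 mm down) (horizontal distance between block and home below 0.003 m and value of joint jaw below 0.3 rad and z of lever_pad in the frame of press above 0.0605 m and contact force between foot and block below 0.5 N and angle between block's own z axis and vertical below 0.05 rad and linear speed of block below 0.01 m/s and z of block in the frame of press below 0.023 m); the robot touches nothing.
It fails at once if the handle is pushed with more than 20 N (contact force between the fingers and handle above 20 N).
It fails at once if the release lever is pushed with more than 40 N (contact force between the fingers and lever above 40 N).
It fails at once if the block is pushed with more than 40 N (contact force between the fingers and block above 40 N).
It fails at once if the press is pushed with more than 40 N (contact force between the arm and press above 40 N).
It fails at once if a bystander is moved by more than 20 mm (distance of any of tube_rack, tip_box, driver, spare_pad, flask, beaker, mouse from where it was at the start of the episode above 0.02 m).
It also fails if it takes over 72 s, if anything falls off the work surface, if the arm or the gripper's body presses on something with over 40 N, if the wrist force passes 120 N, or if a joint passes its speed limit or range.

## Working session

There is one attempt and no reset: what is moved stays moved. The work goes in short steps, each a Python script; the robot and the scene stay as the last script left them, time stands still between calls to the robot, and variables do not carry over. Pictures are saved under pics/ and viewed, and the job is handed in when it is done.

```bash
mkdir -p pics; python3 - <<'E'
from cell import manip, effector, solver, telemetry, camera, order
import cv2,numpy as np
for n in("side","top"):
    c=camera(n); cv2.imwrite(f"pics/{n}0.png",c["img"][:,:,::-1]); np.savez(f"{n}0.npz",**c)
    print(n,c["camera_matrix"],c["k1"],c["R"],c["t"])
o=telemetry.get_obs(); print(o["t"],o["eef_pos"],o["ee_rot"],o["gripper_width"],manip.grip_depth)
E
```

```text
side [[600.95819864   0.         309.88730073]
 [  0.         600.95819864 237.342724  ]
 [  0.           0.           1.        ]] -0.16752646867156729 [[ 0.90757968 -0.41957732  0.01593729]
 [-0.229179   -0.52682258 -0.81849555]
 [ 0.35181829  0.73919743 -0.57429177]] [-0.47388773  0.22571136  1.07570292]
top [[461.35760715   0.         320.40153432]
 [  0.         461.35760715 239.57513374]
 [  0.           0.           1.        ]] -0.10291912718894677 [[-0.02439108 -0.99907737  0.03534809]
 [-0.99854123  0.02264373 -0.04901707]
 [ 0.04817143 -0.0364921  -0.99817225]] [-0.0303146   0.52961043  1.03212987]
0.1 [0.22734558 0.55499457 0.23022798] [[-7.54722209e-04  3.79068316e-01  9.25368382e-01]
 [-1.62608171e-03  9.25366957e-01 -3.79069059e-01]
 [-9.99998393e-01 -1.79081644e-03 -8.19989374e-05]] 0.9970227451124787 0.0187
```

View pics/side0.png

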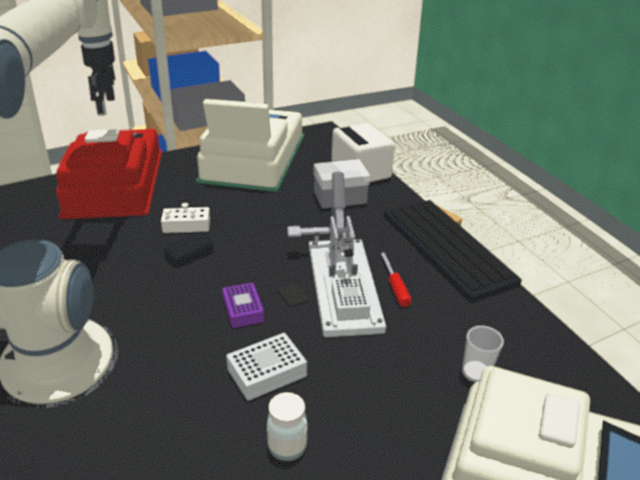

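View pics/top0.png

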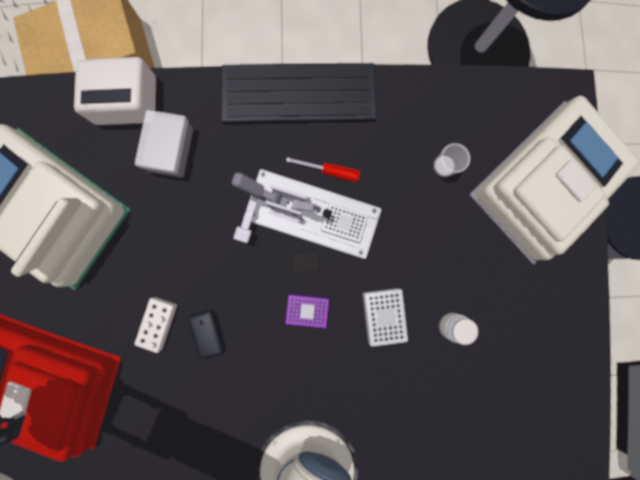

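```bash
cat > h.py <<'E'
import numpy as np,cv2
def load(n): return dict(np.load(n+".npz"))
def pt(c,u,v,z=None):
    K=c["camera_matrix"];k=float(c["k1"])
    d=cv2.undistortPoints(np.array([[[u,v]]],float),K,np.array([k,0,0,0,0]))[0,0]
    r=np.array([d[0],d[1],1.]);R=c["R"];t=c["t"]
    if z is None:
        return R.T@(r*float(c["range_z"][int(round(v)),int(round(u))])-t)
    C=-R.T@t; w=R.T@r
    return C+w*(z-C[2])/w[2]
def proj(c,X):
    p=cv2.projectPoints(np.array(X,float).reshape(-1,1,3),cv2.Rodrigues(c["R"])[0],c["t"],c["camera_matrix"],np.array([float(c["k1"]),0,0,0,0]))[0]
    return p.reshape(-1,2)
def crop(c,x0,y0,x1,y1,s,fn):
    cv2.imwrite(fn,cv2.resize(c["img"][y0:y1,x0:x1,::-1],None,fx=s,fy=s,interpolation=cv2.INTER_CUBIC))
E
python3 - <<'E'
from h import *
crop(load("top0"),220,150,390,270,4.7,"pics/tc.png")
crop(load("side0"),270,160,430,340,3.3,"pics/sc.png")
E
```

```text
(no output)
```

View pics/tc.png

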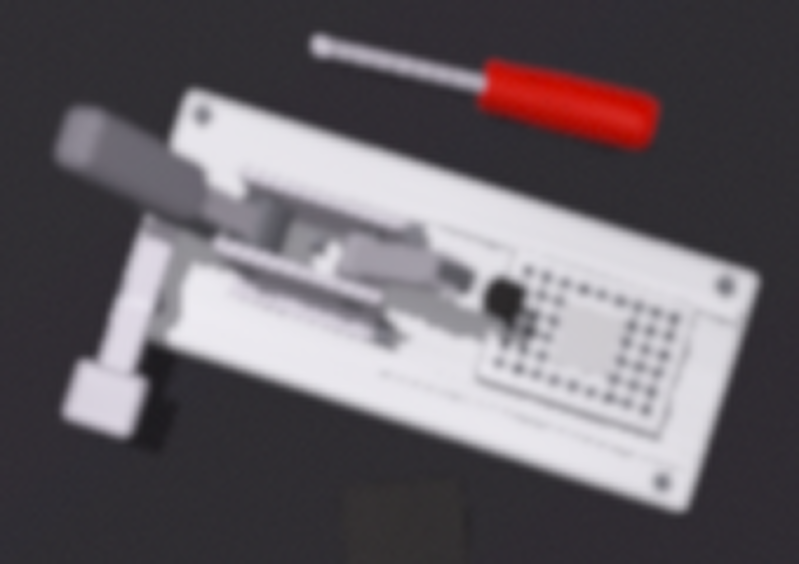

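View pics/sc.png

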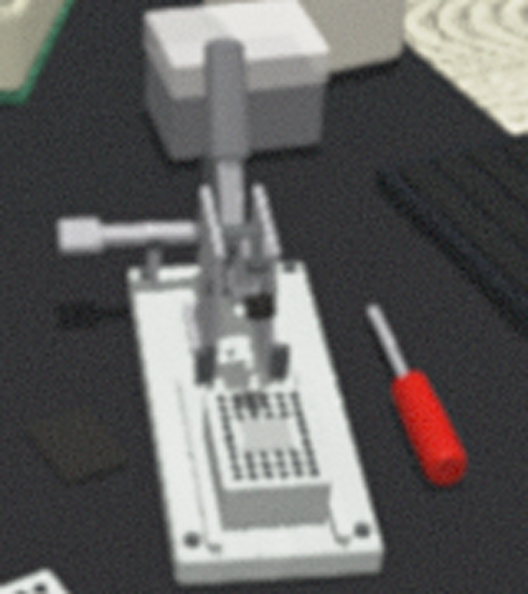

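```bash
python3 - <<'E'
from h import *
from scipy.optimize import least_squares
T=load("top0");S=load("side0")
def tp(a,b): return np.array([220+a/4.7-.4,150+b/4.7-.4])
def sp(a,b): return np.array([270+a/3.3-.35,160+b/3.3-.35])
# press pts (x,y,z) m
obs=[("T",(.115,-.06,.02),tp(187,90)),("T",(-.175,-.06,.02),tp(762,271)),("T",(-.175,.06,.02),tp(688,513)),
("T",(.1,.095,.063),tp(107,399)),
("S",(-.175,-.06,.02),sp(382,550)),("S",(-.175,.06,.02),sp(176,572)),("S",(.115,.06,.02),sp(130,268)),("S",(.115,-.06,.02),sp(303,263))]
def W(p,X): 
    c,s=np.cos(p[2]),np.sin(p[2]); return np.array([p[0]+c*X[0]-s*X[1],p[1]+s*X[0]+c*X[1],X[2]])
for sel in ("T","S","TS"):
    O=[o for o in obs if o[0] in sel]
    f=lambda p:np.concatenate([proj(T if o[0]=="T" else S,W(p,o[1]))[0]-o[2] for o in O])
    r=least_squares(f,[.55,.1,1.2])
    print(sel,r.x,np.degrees(r.x[2]),np.round(r.fun.reshape(-1,2),1).tolist())
p=r.x
c,s=np.cos(p[2]),np.sin(p[2]);R=np.array([[c,-s,0],[s,c,0],[0,0,1]])
P=lambda X:R.T@(X-np.array([p[0],p[1],0]))
for n,q in dict(b1=tp(478,380),b2=tp(658,437),b3=tp(690,325)).items(): print(n,q,P(pt(T,*q,z=.05)))
for n,q in dict(bs1=sp(330,483),bs2=sp(224,491),bs3=sp(206,390)).items(): print(n,q,P(pt(S,*q,z=.05)))
# handle tip depth
for n,q in dict(tip=tp(85,135),tip2=tp(75,160),mid=tp(150,170),nr=tp(190,190),pad=tp(105,400),blk=tp(600,345),foot=tp(505,297),plate=tp(620,480)).items(): print(n,P(pt(T,*q)))
for n,q in dict(tip=sp(225,60),mid=sp(225,110),nr=sp(227,145),pad=sp(80,235)).items(): print('s',n,P(pt(S,*q)))
for n,q in dict(drv=tp(655,120),drv2=tp(485,75),drv3=tp(320,45)).items(): print(n,pt(T,*q,z=.01),P(pt(T,*q,z=.01)))
print(pt(T,150,110),P(pt(T,150,110)),P(pt(T,190,170)),P(pt(T,300,262)))
E
```

```text
T [0.5980414  0.00168644 1.23963907] 71.02608693525184 [[0.5, 0.1], [-0.3, 0.4], [-0.1, -0.7], [-0.1, 0.2]]
S [ 0.59623198 -0.0015163   1.23082686] 70.5211843381448 [[0.3, 1.1], [0.1, -1.9], [-0.1, 0.9], [-0.3, 0.3]]
TS [5.97396362e-01 6.16213032e-04 1.23478428e+00] 70.74792811890802 [[1.2, 0.2], [0.2, 1.1], [0.2, -0.1], [0.3, 0.2], [0.6, 0.1], [0.5, -2.8], [-0.3, 0.4], [-0.5, -0.4]]
b1 [321.30212766 230.45106383] [-0.05866301  0.03295475  0.05      ]
b2 [359.6       242.5787234] [-0.14683805  0.03234932  0.05      ]
b3 [366.40851064 218.74893617] [-0.14530165 -0.02237008  0.05      ]
bs1 [369.65       306.01363636] [-0.14759871 -0.03084799  0.05      ]
bs2 [337.52878788 308.43787879] [-0.14933657  0.03118119  0.05      ]
bs3 [332.07424242 277.83181818] [-0.0570439   0.02984167  0.05      ]
tip [ 0.12381725 -0.00118253  0.19283094]
tip2 [0.12484761 0.00939758 0.19052687]
mid [0.09912814 0.00065666 0.1638179 ]
nr [0.08380098 0.00083202 0.14178814]
pad [0.10126415 0.09549051 0.06389199]
blk [-1.07718016e-01  4.35681561e-05  5.29918132e-02]
foot [-0.05770176  0.00064396  0.12288624]
plate [-0.13841564  0.05552523  0.02324844]
s tip [0.11556219 0.00029656 0.18189793]
s mid [0.0951078  0.00203398 0.15663336]
s nr [0.08176559 0.00178855 0.13840516]
s pad [0.09564965 0.09536464 0.06349754]
drv [ 0.67545766 -0.13536796  0.01      ] [-0.1026408  -0.11853324  0.01      ]
drv2 [ 0.69910212 -0.0525555   0.01      ] [-0.01666329 -0.11355011  0.01      ]
drv3 [0.71542874 0.02774622 0.01      ] [ 0.06453102 -0.10248623  0.01      ]
[0.81595584 0.3234271  0.07990179] [ 0.37682284 -0.09989825  0.07990179] [ 0.27314007 -0.01074161 -0.0007141 ] [-0.03522017  0.11299585  0.00634238]
```

```bash
cat >> h.py <<'E'
P0=np.array([.5972,.0008,0.]);YAW=np.radians(70.8)
c_,s_=np.cos(YAW),np.sin(YAW);RP=np.array([[c_,-s_,0],[s_,c_,0],[0,0,1.]])
def w(x,y,z): return P0+RP@np.array([x,y,z])
def toP(X): return RP.T@(np.array(X)-P0)
def ori(phi,sg=1,r=0):
    x=np.array([np.sin(phi),0,-np.cos(phi)]);y=np.array([0,sg,0.]);z=np.cross(x,y)
    return RP@np.stack([x,y,z],1)
def arc(th,d,sg,phi=None,L=.105):
    n=np.array([-np.sin(th),0,np.cos(th)]);t=np.array([np.cos(th),0,np.sin(th)])
    X=np.array([.055,0,.08])+L*t+(.010+d)*n
    return w(*X),ori(th if phi is None else phi,sg)
E
python3 - <<'E'
from h import *
from cell import solver
for sg in(1,-1):
    print(sg,"push",[np.round(q) if (q:=solver.solve_ik(w(x,0,z),ori(.35,sg))) is not None else None for x,z in((-.2,.12),(-.2,.034),(-.11,.034))])
    for th in(1.05,.8,.4,0,-.35):
        print(th,[np.round(q) if (q:=solver.solve_ik(*arc(th,d,sg))) is not None else None for d in(.03,0)])
    print("lever",solver.solve_ik(w(.1,.095,.04),ori(0,sg)),solver.solve_ik(w(.1,.1,.2),ori(0,sg)))
E
```

```text
1 push [None, None, None]
1.05 [None, None]
0.8 [None, None]
0.4 [None, None]
0 [array([  10.,   16.,   70.,   -0.,   94., -151.]), array([  10.,   17.,   72.,   -0.,   91., -151.])]
-0.35 [array([  19.,   29.,   60.,  -16.,  104., -144.]), array([  18.,   29.,   63.,  -16.,  101., -144.])]
lever [ 9.66121126e+00  1.08139531e+00  9.43190437e+01 -2.54444375e-14
  8.45995610e+01 -1.51138789e+02] [ 9.91279832e+00 -2.61852402e+00  8.16345078e+01 -2.54444375e-14
  1.00984016e+02 -1.50887202e+02]
-1 push [array([-35.,   2.,  87.,  19.,  96., -14.]), array([-35.,   6.,  93.,  19.,  88., -17.]), array([-26.,   4.,  94.,  20.,  85.,  -9.])]
1.05 [array([-25.,   3.,  94.,  60.,  92.,  -9.]), array([-23.,   4.,  95.,  60.,  88., -10.])]
0.8 [array([-17.,   1.,  90.,  46.,  88.,   0.]), array([-15.,   2.,  91.,  46.,  85.,   0.])]
0.4 [array([-3.,  5., 81., 22., 88., 17.]), array([-2.,  6., 82., 22., 85., 17.])]
0 [array([10., 16., 70., -0., 94., 29.]), array([10., 17., 72., -0., 91., 29.])]
-0.35 [array([ 19.,  29.,  60., -16., 104.,  36.]), array([ 18.,  29.,  63., -16., 101.,  36.])]
lever [ 9.66121126e+00  1.08139531e+00  9.43190437e+01 -2.54444375e-14
  8.45995610e+01  2.88612113e+01] [ 9.91279832e+00 -2.61852402e+00  8.16345078e+01 -2.54444375e-14
  1.00984016e+02  2.91127983e+01]
```

The things like the block in the top picture are the purple one at (307,311), a large white one at (385,317), and a small silver one in the press channel at (345,222). The purple one is excluded. Of the other two, the smaller is the one in the channel: I measured about 88 x 64 mm, and the crop shows it between the rails. It's about 42 mm short of home. Next I push it.

```bash
python3 - <<'E'
from h import *
from cell import *
o=telemetry.get_obs();p=o["eef_pos"]
manip.line_to([p[0],p[1],.36],vel=.25)
effector.gripper_to(0.0,20)
manip.move_to(w(-.20,0,.30),ori(.35,-1))
manip.line_to(w(-.20,0,.036),vel=.15)
print(telemetry.get_obs()["t"],telemetry.get_obs()["ft_force"])
h=manip.line_to(w(-.165,0,.036),vel=.06,until_force=8)
print(h,toP(telemetry.get_obs()["eef_pos"]))
h=manip.line_to(w(-.10,0,.036),vel=.03,until_force=12)
o=telemetry.get_obs();print(h,toP(o["eef_pos"]),RP.T@o["ft_force"],o["t"])
c=camera("top");np.savez("top1.npz",**c);crop(c,220,150,390,270,4.7,"pics/tc1.png")
c=camera("side");np.savez("side1.npz",**c);crop(c,270,160,430,340,3.3,"pics/sc1.png")
E
```

```text
6.2917 [ 0.76576372  0.01297908 -0.56902715]
False [-1.64895966e-01  3.16612996e-05  3.59898650e-02]
True [-0.1126797  -0.00046039  0.03577038] [-3.08750891 -2.14152324  1.57234292] 8.6167
```

View pics/tc1.png

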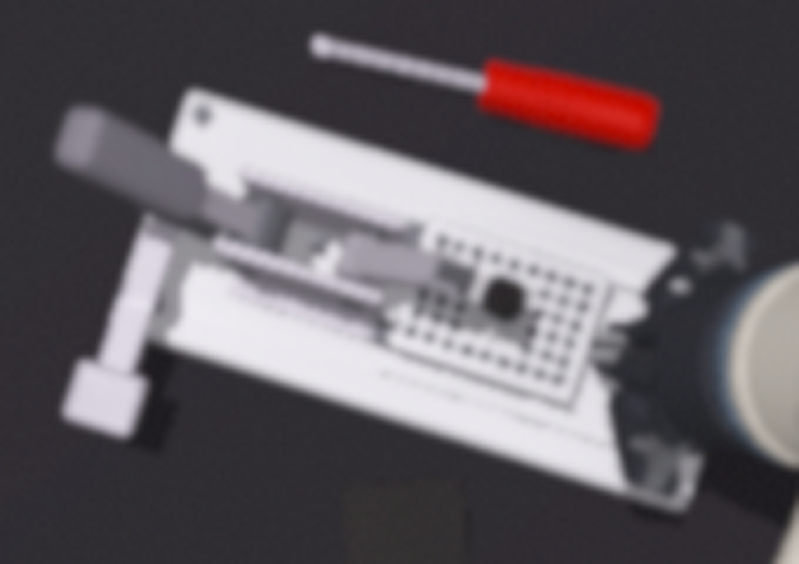

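View pics/sc1.png

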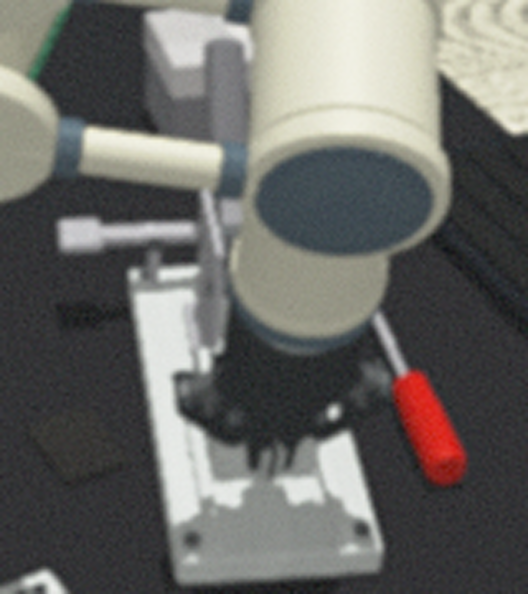

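```bash
python3 - <<'E'
from h import *
from cell import *
T=load("top1")
def tp(a,b): return np.array([220+a/4.7-.4,150+b/4.7-.4])
for q in((385,345),(573,407),(612,285),(425,222)): print(toP(pt(T,*tp(*q),z=.05)))
h=manip.line_to(w(-.10,-.0005,.036),vel=.01,until_force=15)
o=telemetry.get_obs();print(h,toP(o["eef_pos"]),RP.T@o["ft_force"],o["t"])
manip.pause(.2);o=telemetry.get_obs();print(h,toP(o["eef_pos"]),RP.T@o["ft_force"],o["t"])
E
```

```text
[-0.01251883  0.03055426  0.05      ]
[-0.10478181  0.03111682  0.05      ]
[-0.1048535  -0.02904793  0.05      ]
[-0.01251753 -0.03011129  0.05      ]
True [-0.11271074  0.00016261  0.03457264] [-2.94766113 -0.62077194  0.77219419] 9.3333
True [-0.11275702  0.00026046  0.0342332 ] [-2.3793228  -0.77873824  0.69971027] 9.5333
```

```bash
python3 - <<'E'
from h import *
from cell import *
manip.line_to(w(-.17,0,.05),vel=.1)
manip.line_to(w(-.20,0,.32),vel=.3)
a,b=arc(1.15,.10,-1)
print(solver.solve_ik(*arc(1.15,.10,-1)),solver.solve_ik(*arc(1.15,.0,-1)))
manip.move_to(a+np.array([0,0,.08]),b)
manip.line_to(a,vel=.2)
h=manip.line_to(arc(1.15,.002,-1)[0],vel=.1,until_force=6)
manip.pause(.2)
o=telemetry.get_obs();print(h,toP(o["eef_pos"]),RP.T@o["ft_force"],o["t"])
c=camera("top");crop(c,220,130,390,270,4.2,"pics/tc2.png")
c=camera("side");crop(c,270,100,430,340,2.5,"pics/sc2.png")
E
```

```text
[-34.24703506   5.13194594  92.30357535  63.6963677  100.49264282
 -13.12490512] [-25.19985354   5.5931528   96.19227801  65.20431042  90.57089596
 -13.19336864]
False [ 0.08645807 -0.00032605  0.18101206] [-0.68395259 -0.22232434  0.41123086] 14.0
```

View pics/tc2.png

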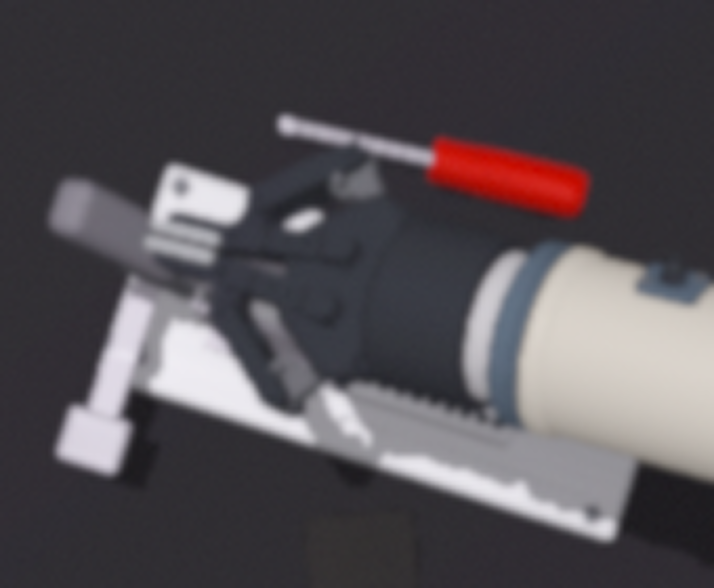

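View pics/sc2.png

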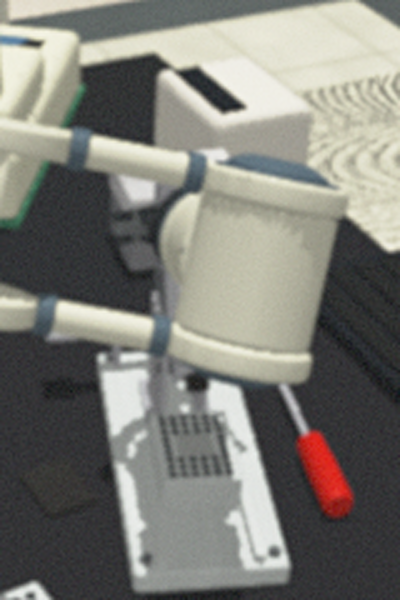

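```bash
cat > press.py <<'E'
from h import *
from cell import *
import sys
def run(th,stop,d=.0,maxF=14,dropcheck=True):
    pk=0;log=[]
    F0=telemetry.get_obs()["ft_force"] if not len(sys.argv)>1 else None
    base=np.load("base.npy")
    def fn(th):
        f=RP.T@(telemetry.get_obs()["ft_force"]-base)
        return f@np.array([-np.sin(th),0,np.cos(th)]),np.linalg.norm(f)
    while th>stop:
        st=.025 if th>.34 else .01
        th-=st
        a,b=arc(th,d,-1)
        F,_=fn(th)
        h=manip.line_to(a,frame=b,vel=.04 if th>.34 else .02,until_force=max(4,16-F))
        F,N=fn(th);log.append((round(th,3),round(F,1),round(N,1)))
        pk=max(pk,F)
        if h or N>maxF: log.append("HALT force %s"%h);break
        if pk>4 and F<1.5 and th<.31: log.append("DROP");break
        if pk>4 and F<1.0: log.append("lost");break
    print(log);print("th",th,"t",telemetry.get_obs()["t"],toP(telemetry.get_obs()["eef_pos"]));np.save("th.npy",th)
    return th
E
python3 - <<'E'
from press import *
np.save("base.npy",telemetry.get_obs()["ft_force"])
run(1.15,.95)
E
```

```text
[(1.125, np.float64(-0.5), np.float64(0.6)), (1.1, np.float64(-0.3), np.float64(0.4)), (1.075, np.float64(-0.2), np.float64(0.7)), (1.05, np.float64(-0.2), np.float64(0.6)), (1.025, np.float64(0.8), np.float64(0.9)), (1.0, np.float64(-0.1), np.float64(1.2)), (0.975, np.float64(0.3), np.float64(0.8)), (0.95, np.float64(0.0), np.float64(0.9)), (0.925, np.float64(0.0), np.float64(1.0))]
th 0.9250000000000004 t 16.3667 [1.10359047e-01 4.86196530e-05 1.70126444e-01]
```

```bash
python3 - <<'E'
from press import *
run(float(np.load("th.npy")),.6)
E
```

```text
[(0.9, np.float64(0.6), np.float64(0.9)), (0.875, np.float64(-0.2), np.float64(1.1)), (0.85, np.float64(-0.1), np.float64(0.5)), (0.825, np.float64(0.3), np.float64(0.8)), (0.8, np.float64(0.3), np.float64(0.7)), (0.775, np.float64(3.2), np.float64(3.4)), (0.75, np.float64(4.7), np.float64(5.0)), (0.725, np.float64(4.2), np.float64(4.2)), (0.7, np.float64(2.9), np.float64(3.0)), (0.675, np.float64(4.1), np.float64(4.2)), (0.65, np.float64(4.4), np.float64(4.5)), (0.625, np.float64(4.8), np.float64(4.8)), (0.6, np.float64(5.6), np.float64(5.6)), (0.575, np.float64(5.3), np.float64(5.4))]
th 0.5750000000000001 t 19.8667 [ 1.37684995e-01 -4.89104235e-06  1.45550750e-01]
```

```bash
python3 - <<'E'
from h import *
from cell import *
c=camera("top");np.savez("top3.npz",**c);crop(c,220,130,390,270,4.2,"pics/tc3.png")
c=camera("side");np.savez("side3.npz",**c);crop(c,270,100,430,340,2.5,"pics/sc3.png")
E
```

```text
(no output)
```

View pics/tc3.png

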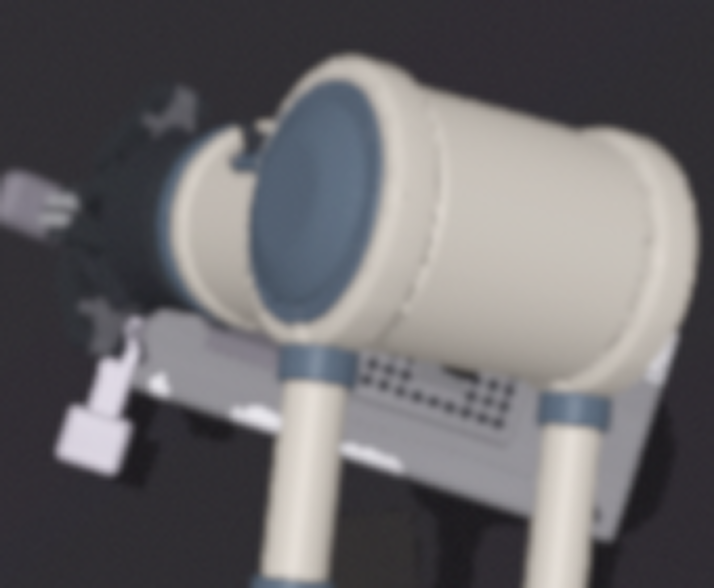

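View pics/sc3.png

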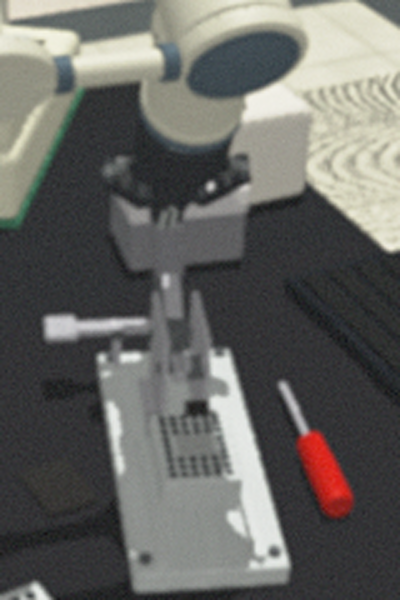

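The handle is swinging down under the shut fingers and the foot is nearing the block. I'll carry on down.

```bash
python3 - <<'E'
from press import *
run(float(np.load("th.npy")),-.42)
E
```

```text
[(0.55, np.float64(6.6), np.float64(6.6)), (0.525, np.float64(7.2), np.float64(7.3)), (0.5, np.float64(6.5), np.float64(6.5)), (0.475, np.float64(7.6), np.float64(7.6)), (0.45, np.float64(6.9), np.float64(6.9)), (0.425, np.float64(8.0), np.float64(8.0)), (0.4, np.float64(7.2), np.float64(7.2)), (0.375, np.float64(7.6), np.float64(7.6)), (0.35, np.float64(7.0), np.float64(7.1)), (0.325, np.float64(7.0), np.float64(7.0)), (0.315, np.float64(7.0), np.float64(7.0)), (0.305, np.float64(7.0), np.float64(7.1)), (0.295, np.float64(6.6), np.float64(6.7)), (0.285, np.float64(7.0), np.float64(7.1)), (0.275, np.float64(6.5), np.float64(6.6)), (0.265, np.float64(5.9), np.float64(5.9)), (0.255, np.float64(5.9), np.float64(5.9)), (0.245, np.float64(4.2), np.float64(4.2)), (0.235, np.float64(5.1), np.float64(5.1)), (0.225, np.float64(4.7), np.float64(4.9)), (0.215, np.float64(5.7), np.float64(5.7)), (0.205, np.float64(5.3), np.float64(5.3)), (0.195, np.float64(5.8), np.float64(5.8)), (0.185, np.float64(5.5), np.float64(5.6)), (0.175, np.float64(5.4), np.float64(5.4)), (0.165, np.float64(6.2), np.flo
[... 248 characters left out ...]
8), np.float64(7.8)), (0.095, np.float64(7.2), np.float64(7.3)), (0.085, np.float64(6.8), np.float64(7.0)), (0.075, np.float64(7.3), np.float64(7.3)), (0.065, np.float64(6.3), np.float64(6.3)), (0.055, np.float64(5.4), np.float64(5.4)), (0.045, np.float64(5.2), np.float64(5.2)), (0.035, np.float64(6.2), np.float64(6.4)), (0.025, np.float64(4.7), np.float64(5.1)), (0.015, np.float64(4.4), np.float64(4.5)), (0.005, np.float64(3.2), np.float64(4.4)), (-0.005, np.float64(3.0), np.float64(3.9)), (-0.015, np.float64(3.2), np.float64(3.8)), (-0.025, np.float64(1.8), np.float64(2.0)), (-0.035, np.float64(0.6), np.float64(1.4)), 'DROP']
th -0.0350000000000003 t 31.5 [0.15982471 0.00020316 0.08562099]
```

```bash
python3 - <<'E'
from press import *
th=float(np.load("th.npy"));base=np.load("base.npy")
for i in range(9):
    th-=.01;a,b=arc(th,0,-1)
    h=manip.line_to(a,frame=b,vel=.02,until_force=6)
    f=RP.T@(telemetry.get_obs()["ft_force"]-base);print(round(th,3),h,np.round(f,1))
    if h or f[2]>7:break
np.save("th.npy",th);print(telemetry.get_obs()["t"])
c=camera("side");np.savez("side4.npz",**c);crop(c,270,100,430,340,2.5,"pics/sc4.png")
E
```

```text
-0.045 False [-0.   0.1 -0.3]
-0.055 False [-0.2  0.2 -1.1]
-0.065 False [-0.2 -0.  -0.4]
-0.075 False [-0.7  0.4 -0.8]
-0.085 False [-2.  -0.1  0.5]
-0.095 False [-2.2 -0.3  4.3]
-0.105 False [-1.6  0.7  6.4]
-0.115 False [-2.6  0.6  7.6]
33.5
```

View pics/sc4.png

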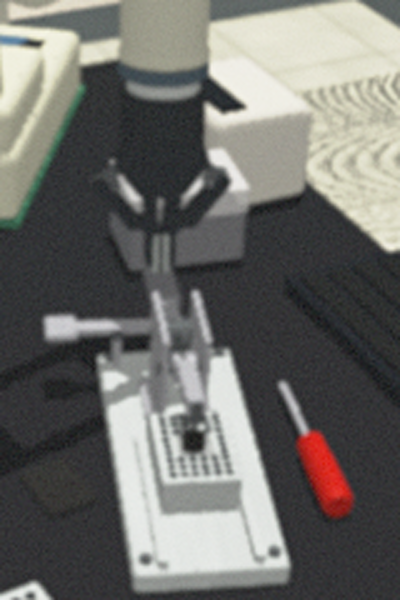

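```bash
python3 - <<'E'
from press import *
th=float(np.load("th.npy"));base=np.load("base.npy")
for i in range(3):
    th-=.01;a,b=arc(th,0,-1)
    h=manip.line_to(a,frame=b,vel=.02,until_force=6)
    f=RP.T@(telemetry.get_obs()["ft_force"]-base);print(round(th,3),h,np.round(f,1))
    if h or f[2]>11:break
for d in(.004,.008,.03,.12):
    manip.line_to(arc(th,d,-1)[0],vel=.05 if d<.03 else .2)
    f=RP.T@(telemetry.get_obs()["ft_force"]-base);print(d,np.round(f,1))
manip.pause(.3)
print(telemetry.get_obs()["t"])
c=camera("side");np.savez("side5.npz",**c);crop(c,270,100,430,340,2.5,"pics/sc5.png")
c=camera("top");np.savez("top5.npz",**c);crop(c,220,130,390,270,4.2,"pics/tc5.png")
E
```

```text
-0.125 False [-2.   1.3  9.6]
-0.135 False [-2.8  2.5 11. ]
0.004 [-0.9  0.5  6.1]
0.008 [ 0.6 -0.4 -0.1]
0.03 [ 0.1  0.4 -0.1]
0.12 [-0.8  0.7 -1.7]
35.7083
```

View pics/sc5.png

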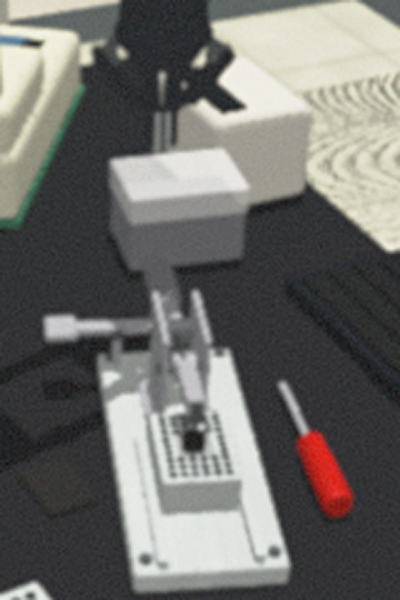

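View pics/tc5.png

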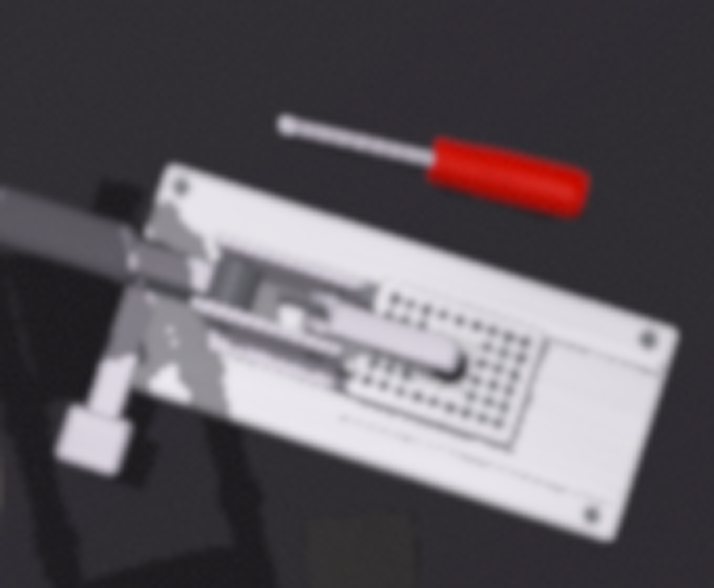

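```bash
python3 - <<'E'
from h import *
from cell import *
Rz=ori(0,-1); R2=np.stack([Rz[:,0],Rz[:,2],-Rz[:,1]],1)
R3=np.stack([Rz[:,0],-Rz[:,2],Rz[:,1]],1)
print(solver.solve_ik(w(.1,.097,.05),R2),solver.solve_ik(w(.1,.097,.05),R3))
p=telemetry.get_obs()["eef_pos"]
R=R2 if solver.solve_ik(w(.1,.097,.05),R2) is not None else R3
np.save("R.npy",R)
manip.line_to(w(.13,.06,.26),vel=.3)
manip.move_to(w(.10,.097,.20),R)
manip.line_to(w(.10,.097,.075),vel=.12)
manip.pause(.2)
o=telemetry.get_obs();np.save("base2.npy",o["ft_force"]);print(o["t"],toP(o["eef_pos"]),o["ft_force"])
c=camera("top");crop(c,200,130,330,270,4.2,"pics/tc6.png")
c=camera("side");crop(c,230,80,390,320,2.5,"pics/sc6.png")
E
```

```text
[  9.761376     0.41944184  93.94177061   0.          85.63878755
 118.961376  ] [ 9.76137600e+00  4.19441836e-01  9.39417706e+01 -2.54444375e-14
  8.56387876e+01 -6.10386240e+01]
39.05 [0.10021138 0.09660677 0.07584291] [-0.36477622  0.21380693  0.50832796]
```

View pics/tc6.png

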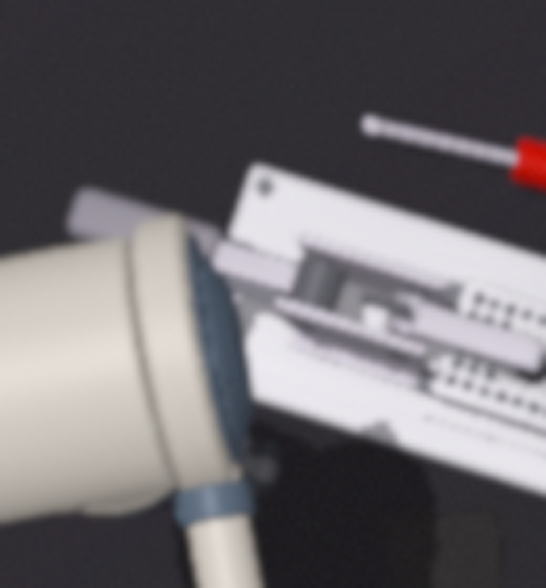

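View pics/sc6.png

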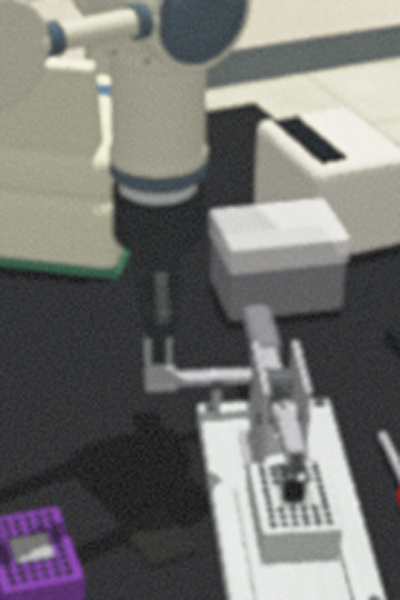

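```bash
python3 - <<'E'
from h import *
from cell import *
c=camera("top")
rob=[]
for v in range(130,270,3):
    for u in range(200,330,3):
        if c["range_z"][v,u]>0:
            X=toP(pt(c,u,v))
            if abs(X[1])<.06 and 0<X[0]<.25 and X[2]>.12: rob.append(X)
rob=np.array(rob);print(len(rob), rob[np.argsort(rob[:,2])][:5] if len(rob) else "")
base=np.load("base2.npy");log=[]
for z in np.arange(.072,.040,-.002):
    h=manip.line_to(w(.1,.097,z),vel=.02,until_force=20)
    o=telemetry.get_obs();f=RP.T@(o["ft_force"]-base);zz=toP(o["eef_pos"])[2]
    log.append((round(zz,4),np.round(f,1).tolist()))
    if h or f[2]>25 or zz<.0515: break
print(log,o["t"])
c=camera("side");crop(c,230,80,390,320,2.5,"pics/sc7.png")
E
```

```text
67 [[0.02863673 0.01797924 0.12074362]
 [0.04218127 0.0582876  0.41062817]
 [0.05535549 0.04178227 0.42051981]
 [0.11506073 0.05738752 0.42522167]
 [0.05970625 0.03971745 0.42620507]]
[(np.float64(0.0716), [0.4, -1.0, -0.4]), (np.float64(0.0697), [-0.0, -1.0, -1.2]), (np.float64(0.0678), [-0.2, -0.8, -0.8]), (np.float64(0.0658), [-0.7, -0.2, -1.0]), (np.float64(0.0638), [-0.4, 0.0, -0.2]), (np.float64(0.0621), [0.5, -0.6, 0.5]), (np.float64(0.06), [-0.3, 0.6, 1.5]), (np.float64(0.058), [-0.2, 0.1, 0.5]), (np.float64(0.0557), [0.0, -0.0, 0.8]), (np.float64(0.0538), [1.5, 0.1, 1.0]), (np.float64(0.0519), [0.2, -0.2, 0.4]), (np.float64(0.0499), [0.6, 0.2, 1.0])] 42.25
```

View pics/sc7.png

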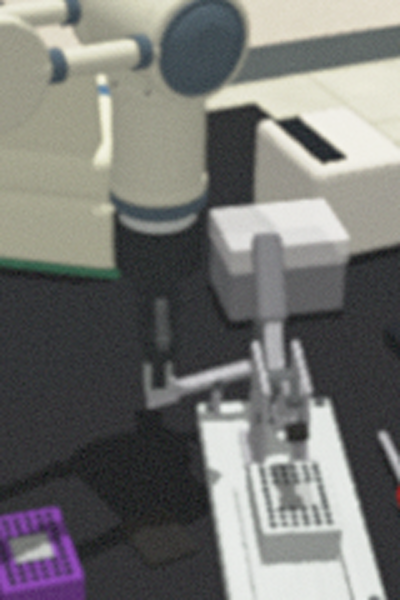

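```bash
python3 - <<'E'
from h import *
from cell import *
manip.pause(.2)
manip.line_to(w(.1,.099,.10),vel=.06)
manip.line_to(w(.1,.12,.22),vel=.2)
a=w(-.0,.26,.32)
manip.move_to(a,np.load("R.npy"))
manip.pause(.5)
o=telemetry.get_obs();print(o["t"],o["ft_force"])
c=camera("top");np.savez("top8.npz",**c);crop(c,220,130,390,270,4.2,"pics/tc8.png");cv2.imwrite("pics/t8.png",c["img"][:,:,::-1])
c=camera("side");np.savez("side8.npz",**c);crop(c,230,80,390,320,2.5,"pics/sc8.png")
E
```

```text
45.5583 [ 0.97709001 -0.69591085  0.97753672]
```

View pics/tc8.png

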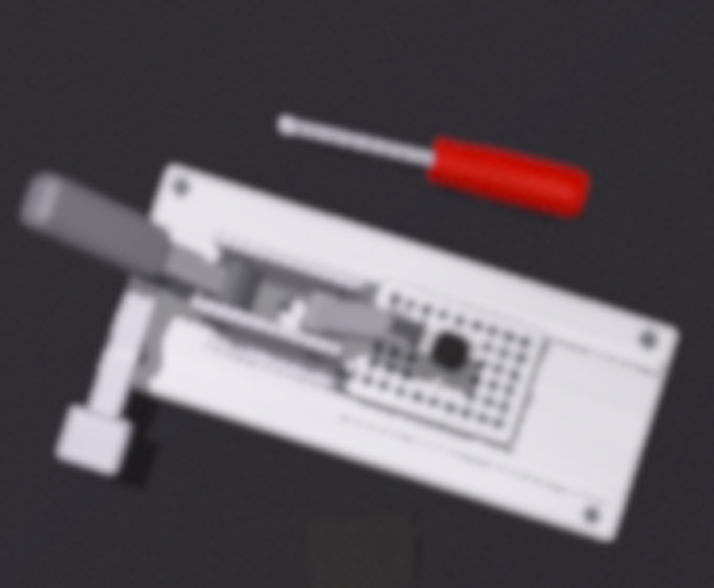

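View pics/sc8.png

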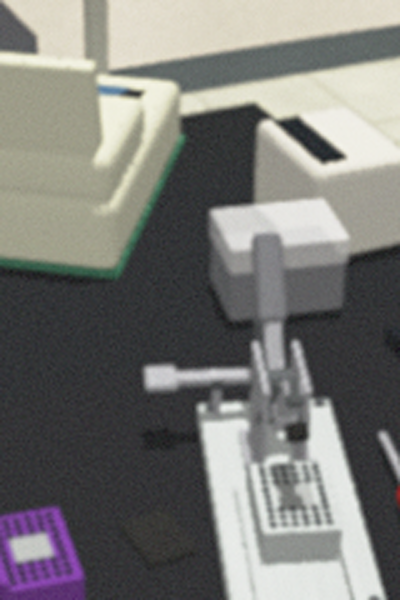

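View pics/t8.png

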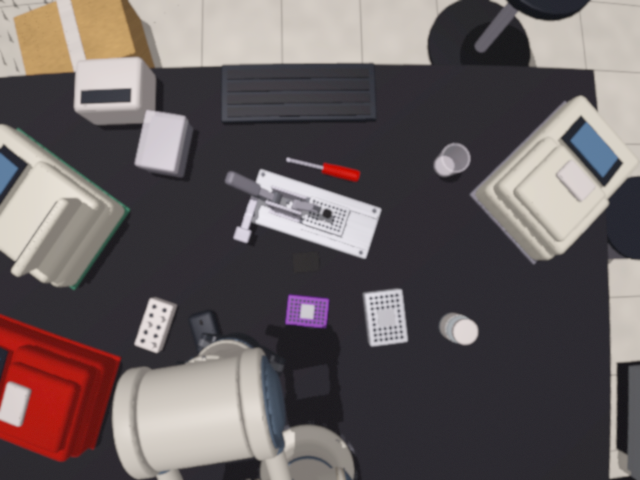

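The final pictures show:
- **Clamp:** open, with the foot at pixel (327,213), the same place as at the start.
- **Lever:** back up at (243,234).
- **Block:** its corner is at (342,237), unchanged since it was pushed home.
- **Bystanders:** they look undisturbed.

Handing in.

```bash
python3 -c "
from cell import *
order.finish_job()"
```

```text
the job is handed in; nothing more can be done
```

The job is handed in at about 46 s of the 72 s allowed, and my last pictures show it done. I got no verdict back, only confirmation that it was handed in.

- **Block home:** I slid it about 42 mm onto the rear stops. A second slow push of up to 15 N moved it no further, and its top edges measured within about 2.5 mm of home.
- **Clamp locked:** I pushed the handle down in small steps. Resistance reached about 8 N and fell to zero at about -0.035 rad. It then rose to about 11 N on the stop, against the 20 N limit. With the hand off, the pictures showed the handle still down and the foot still on the block.
- **Clamp released:** I pressed the lever pad about 13 mm down, with the hand off the handle throughout. The clamp sprang open and the lever returned to rest.
- **Last pictures:** The jaw is open, the block is still home and flat, and the robot is clear. The bystanders look unmoved by eye, except the mouse, which the arm partly hides.

**Checks that disagreed:**
- The lever reading was only 0.5 to 1.5 N, below the 4 to 10 N expected. The contact needed in step 3 was therefore seen only just above sensor noise.
- I noticed the handle's resistance only at about 0.78 rad, though the picture put its open angle near 1.0 rad. The slack was probably too light to feel.
- The side and top cameras placed the press 2 to 4 mm apart, so I used an average.

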